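# Clamp a sample pot on the bench shaker

### The job

Stand the green-capped sample pot upright on the shaker platform, between the spring pad and the V-shaped stop of the vessel clamp, and let go of it. Then squeeze the two orange release tabs of the clamp knob together and, keeping them squeezed, turn the knob clockwise until the spring pad holds the pot snugly against the stop; feel for it, because the stop is wherever the last user left it, and neither crush the pot nor squeeze the tabs too hard. Whenever you let go the tabs lock the knob, so take a fresh grip if one turn of the wrist is not enough. At the end let go so that both tabs spring back out and lock the knob, and leave everything else on the bench as it stands.

Things in the scene. Friction and masses are not known exactly. Their poses are not given: they have to be found in the camera images.
- shaker: bench shaker, fixed: white housing 132 x 232 mm, 46 mm high, dark front panel; over it a platform with a black mat, top 58 mm above the bench. Origin: centre of the underside; x to its back, y to its left seen from the robot. On the mat from right to left: clamp knob (axis at y = -70 mm), jaw with spring pad, nest, V stop. The clamp's centre line is x = 0
- nest (a point): point on the mat (58 mm above the bench) where to set the pot's axis, at shaker x = 0, y = +35 mm; axes as the shaker. Here the pot's body clears the spring pad by 3 mm and the V stop by 2.5 mm or more. Set it down with the fingers closing along the shaker's x: jaw and stop are only 40 and 42 mm wide, so that way is free
- knob_grip (a point): point on the upright knob axis, 98 mm above the bench: TCP height for the pinch. Its x axis is the line through the two tabs, to pinch along: 0.70 rad anticlockwise of the shaker's x at knob = 0, turning with the knob. Tabs: orange paddles 24 mm wide, 78 to 104 mm above the bench, 44 mm over both, 34 mm squeezed. Between them the black knob, 20 x 44 mm, top at 106 mm
- knob (a joint): knob angle, rad: 0 at the start, growing clockwise from above, to 2.55. Closes the jaw by 10 mm per rad. With both tabs in it turns freely (0.02 N m) until pad, pot and stop meet, after 0.58 to 2.06 rad; then 0.010 N m per N of clamping, about 0.3 N m per rad. Locks at multiples of 0.1745; let go between two, the spring turns it back to the lower one
- tab_a (a joint): how far this release tab is pressed in towards the axis, m: 0 out (locked), 0.005 fully in; from 0.0035 on its tooth is clear of the ring. Its spring takes 4 N to start and 8 N to go fully in; more than 30 N on each tab (60 N on both together) breaks them. An off-centre pinch shows as a side force on the tool of about 2.5 N per mm
- tab_b (a joint): the same for the other tab, across the knob, which turns only while both are in
- jaw: aluminium jaw, 40 mm wide, 37 mm high, driven by the knob along the shaker's +y; origin on the mat below its face, at shaker x = 0, y = 0 when the knob is 0. It carries the spring pad. The pad must press the pot with 6 to 18 N (pushed back about 1 to 4 mm); above 24 N, with the pad almost flush, the pot cracks
- pot_green: the sample pot to clamp: clear body 42 mm in diameter, green screw cap 46 mm in diameter from 42 to 55 mm height, about 60 g. Origin: centre of its underside, z up. It starts upright on the bench left of the shaker, in either of two spots
- pot_yellow: an equal sample pot with a yellow cap, in the other spot; leave it alone. Origin: centre of its underside
- timer: white bench timer, 30 x 80 x 56 mm, leave it alone; origin: centre of its underside
- vial: clear vial with a red cap, 30 mm in diameter, 86 mm high, leave it alone; origin: centre of its underside
- marker: black and white marker pen lying on the bench, 135 mm long, 17 mm thick, leave it alone; origin: underside of its middle
- stop_slot (a point): point on the mat in the middle of the V stop's range, at shaker y = +66.5 mm. The stop is an aluminium block 42 mm wide, 37 mm high, with two black faces in a shallow V (10 degrees each) towards the nest. The valley of the V lies within 7.3 mm of this point along y, wherever the last user set it: not measured. It is screwed tight
- ring (a point): centre of the fixed aluminium notch ring round the foot of the knob, at shaker y = -70 mm; 77 mm across, its top (this point) 76 mm above the bench: fingertips stay above it. Nothing else within 54 mm of the axis is higher. The tabs' orange teeth sit in its notches, one every 10 degrees (0.1745 rad), with up to 0.035 rad of play either way
- pad_face (a point): centre of the spring pad's face as it stands unloaded, 11 mm in front of the jaw's face (fixed to the jaw: it does not show the pad giving way). The pad is black rubber, 32 mm wide, 9 to 35 mm above the mat, on two spring pins; it gives up to 6 mm: 1.6 N to start, then 4 N per mm
Not all that is in view belongs to the job. Of the things like the pot_green, leave any that is black, blue or pink; of the rest the larger one is meant.

How it is judged:
By the outcome, as a careful person would: the job done as asked, in the order asked, and still so for the second after the job is handed in, with the robot touching nothing.
It also fails if it takes over 58 s, if anything falls off the work surface, if the arm or the gripper's body presses on something with over 40 N, if the wrist force passes 120 N, or if a joint passes its speed limit or range.

### The arm

A 6-joint arm with a two-finger parallel gripper is mounted at the origin on a cart in front of the work surface, level with it; the furniture and walls round the work are solid. World frame = base frame: x ahead of the robot, y to its left, z up, the work surface at z = 0. Lengths are in mm, angles in rad, forces in N, time in s.
With the tool pointing down it reaches from about 350 to 775 mm from the base axis. Payload 7.3 kg.
Tool frame: the origin (TCP) lies between the finger pads, 19 mm behind the fingertips; this is the grasp point; z points along the fingers, y is the line along which they close (so a half turn about z gives the same grasp; the last joint's range is limited). The gripper opens to 92 mm and grips with 3 to 60 N. Pads are 19 mm wide; open, the fingers measure 130 mm over their backs; the gripper's body (75 mm by 190 mm) begins 47 mm behind the grasp point.
Start: joints at [1.162, 0.342, 1.524, -0, 1.275, -0.146], TCP at [136.371, 506.997, 245.541] pointing down, gripper open.
Joint ranges: [-2.53, 2.53], [-0.77, 2.02], [0.04, 2.7], [-1, 4.14], [0.28, 2.66], [-3.11, 3.11]. Speed limits (rad/s): [2.57, 2.57, 3.14, 3.14, 3.14, 3.14].

### API

Orientations are given as [roll, pitch, yaw] about the fixed x, y, z axes, in that order (R = Rz(yaw) Ry(pitch) Rx(roll)).
In Python, from plant import get_obs, vision, workorder gives the robot as it stands.
- The arm moves only by the shell command python3 -m pendant 'ROWS' [OPENING]. ROWS is a JSON object of lists of equal length, an entry for each row: "dp": the shift along the tool's x, y, z in m, a list of three; "rotation": the turn, a rotation vector about the tool's x, y, z in rad, a list of three. A call has 1 to 8 rows; each row is the pose to reach, as a shift and turn from the pose commanded when the call began, along the tool's axes at that moment; what a row does not reach only later rows make up. A row lasts 1/8 s, in which the tool goes at most 62.5 mm and 10.7 degrees, less where a joint would pass 70% of its speed; a pose out of reach is approached as far as the arm can. A call with a gripper value outside its range is refused whole. OPENING is the finger opening in m, from 0 to 0.0918, set as the call begins (- or left out, the last holds). The fingers move at their own pace and stop on an object; the grip force is fixed at half the most. Time passes only in rows, so rows that repeat a pose let the fingers close. It gives the time, the measured TCP pose, the force, the opening and the grip force at its end, in the units of the state.
- get_obs(): the state, without advancing time (a new reading comes with each control period).
- vision.capture(name): name is "scene" or "side" or "wrist"; returns a dict with "pixels" (400x640x3 uint8, red, green, blue), "vfov" (degrees; the focal length in pixels is half the picture's height over the tangent of half this angle, whatever the lens; pixels are square), "cx", "cy" (the principal point, pixels), "pose" (4x4, takes a point from camera to world coordinates); the wrist camera has in their place "T_tool_cam" (4x4, takes a point from camera to tool coordinates, whose origin is the TCP and whose axes are the flange's). Camera axes: x right, y up, looking along -z (the intrinsics and any distortion apply to the point x, -y, -z); pixel columns grow to the right and rows downward; lengths in mm; the calibration is good to about 2 mm. The wrist camera is an equidistant fisheye: a pixel r from the principal point sees the ray r / f radians off the axis. A picture is of the moment at which its call begins: read the wrist's pose just before it. There is no depth.
- workorder.close_job(): hands the job in; it is judged then, once.
The state is a dict: "time": time; "joint_positions": joint angles; "dq": joint speeds; "tau": joint torques, N m; "tool_pos": TCP position; "tcp_rot": TCP orientation; "contact_force": force on the tool from outside, world axes, zero at the start; "moment": the same for the moment, N m; "grip_width": finger opening in mm; "finger_force": force on a finger pad.
Only numpy, scipy, OpenCV 4.12 (cv2) and the standard library are available. Lean on these libraries where they do the work, as an engineer would, in place of code of your own. Each camera call takes 0.05 s, during which the arm holds its last target. There are 200 camera calls.

## Working session

There is one attempt and no reset: what is moved stays moved. The work goes in short steps, Python scripts to look and compute and a shell command to move; the robot and the scene stay as the last step left them, time stands still between calls to the robot, and variables do not carry over. Pictures are saved under pics/ and viewed, at most 10 in all, crops included, and the job is handed in when it is done.

```bash
ls; mkdir -p pics; python3 - <<'E'
from plant import get_obs, vision
import cv2
o=get_obs(); print(o)
for n in ("scene","side","wrist"):
    c=vision.capture(n); cv2.imwrite(f"pics/{n}0.png",c["pixels"][:,:,::-1])
    print(n,{k:v for k,v in c.items() if k!="pixels"})
E
```

```text
pics
{'time': 0.0, 'joint_positions': array([ 1.16201715e+00,  3.42762497e-01,  1.52502822e+00, -2.64546963e-06,
        1.27540481e+00, -1.46012866e-01]), 'dq': array([-0.00067046, -0.00014966,  0.0013053 , -0.00250627, -0.00239038,
        0.00028226]), 'tau': array([ 3.82552080e-04, -4.31232512e+01, -2.44226682e+01,  7.18720886e-02,
        5.58517501e-02, -1.05313893e-04]), 'tool_pos': array([136.2013909 , 506.6262536 , 244.82039352]), 'tcp_rot': array([-3.14000647e+00, -2.30706378e-04,  2.87882693e+00]), 'contact_force': array([ 0.21583963, -0.51191529, -0.07772974]), 'moment': array([-0.05363594,  0.00068601,  0.03540379]), 'finger_force': 0.0, 'grip_width': 91.62887013937326}
scene {'vfov': 50.6078638485169, 'cx': 317.51171451426944, 'cy': 200.59871772927704, 'pose': array([[-8.92426822e-01,  3.21399877e-01, -3.16664627e-01,
         2.46591348e+02],
       [-4.50817299e-01, -6.63781954e-01,  5.96789142e-01,
         6.30178364e+02],
       [-1.83883082e-02,  6.75348530e-01,  7.37269444e-01,
         8.22867962e+02],
       [ 0.00000000e+00,  0.00000000e+00,  0.00000000e+00,
 
[... 198 characters left out ...]
+02],
       [-5.87987038e-02, -5.55466713e-01,  8.29457319e-01,
         7.52968720e+02],
       [ 1.02509547e-02,  8.30515110e-01,  5.56901760e-01,
         5.83602330e+02],
       [ 0.00000000e+00,  0.00000000e+00,  0.00000000e+00,
         1.00000000e+00]])}
wrist {'vfov': 65.70646984690485, 'cx': 317.62882006866346, 'cy': 197.0803157134, 'T_tool_cam': array([[-6.65052816e-04,  9.58953363e-01,  2.83563054e-01,
         7.65166026e+01],
       [ 9.99999519e-01,  8.42284240e-04, -5.03093782e-04,
        -6.29364929e-01],
       [-7.21284165e-04,  2.83562583e-01, -9.58953461e-01,
        -1.38039299e+02],
       [ 0.00000000e+00,  0.00000000e+00,  0.00000000e+00,
         1.00000000e+00]])}
```

View pics/scene0.png

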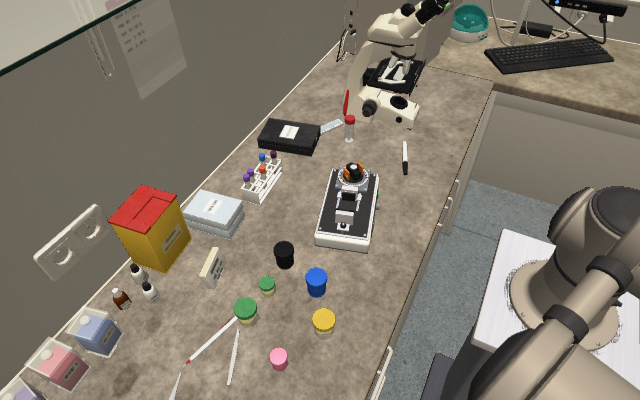

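View pics/side0.png

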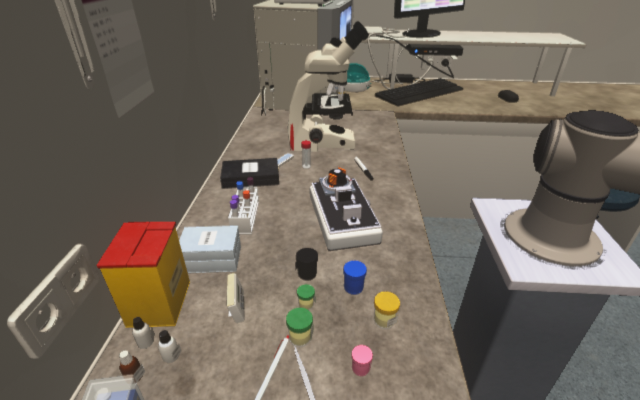

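View pics/wrist0.png

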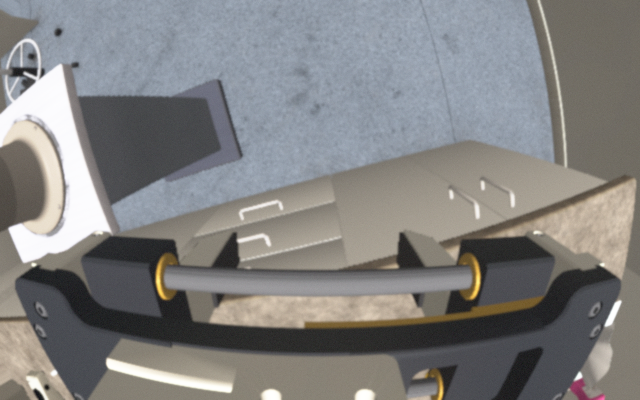

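The scene picture shows these look-alikes: large green cap (246,310), small green (267,285), yellow (323,320), blue (316,282), black (284,255) and pink (278,358). I choose the large green one. The shaker is at (348,208), with its knob at (353,172). The side view shows the same large green cap at (299,320) and the shaker at (343,210). The wrist sees only the floor.

```bash
cat > h.py <<'E'
import numpy as np, cv2
from plant import get_obs, vision
from scipy.spatial.transform import Rotation as R
def K(c):
    f=200/np.tan(np.radians(c["vfov"]/2)); return np.array([[f,0,c["cx"]],[0,f,c["cy"]],[0,0,1.]])
def ray(c,uv):
    """fixed pinhole cameras"""
    uv=np.atleast_2d(np.float64(uv)); k=K(c)
    d=np.c_[(uv[:,0]-k[0,2])/k[0,0],-(uv[:,1]-k[1,2])/k[1,1],-np.ones(len(uv))]
    P=c["pose"]; return P[:3,3],d@P[:3,:3].T
def onz(c,uv,z):
    o,d=ray(c,uv); return o+d*((z-o[2])/d[:,2])[:,None]
def proj(c,X):
    P=c["pose"]; q=(np.atleast_2d(X)-P[:3,3])@P[:3,:3]; k=K(c)
    return np.c_[k[0,2]+k[0,0]*q[:,0]/-q[:,2],k[1,2]+k[1,1]*q[:,1]/q[:,2]]
def wpose(c,o):
    T=np.eye(4);T[:3,:3]=R.from_euler('xyz',o["tcp_rot"]).as_matrix();T[:3,3]=o["tool_pos"]; return T@c["T_tool_cam"]
def wray(c,uv,P):
    f=K(c)[0,0]; uv=np.atleast_2d(np.float64(uv))-[c["cx"],c["cy"]]; r=np.linalg.norm(uv,axis=1)+1e-9; t=r/f
    d=np.c_[np.sin(t)*uv[:,0]/r,-np.sin(t)*uv[:,1]/r,-np.cos(t)]; return P[:3,3],d@P[:3,:3].T
def wonz(c,uv,P,z):
    o,d=wray(c,uv,P); return o+d*((z-o[2])/d[:,2])[:,None]
def blobs(img,lo,hi,amin):
    m=cv2.inRange(cv2.cvtColor(img,cv2.COLOR_RGB2HSV),lo,hi)
    n,l,s,ce=cv2.connectedComponentsWithStats(m)
    return [(s[i],ce[i],l==i) for i in range(1,n) if s[i][4]>=amin]
E
python3 - <<'E'
from h import *
ims=[]
for n,r in (("scene",(300,150,90,105)),("side",(295,160,95,95))):
    c=vision.capture(n); im=c["pixels"]
    for s,ce,m in blobs(im,(50,90,30),(80,255,255),25):
        pts=np.argwhere(m)[:,::-1]; h=cv2.convexHull(pts.astype(np.int32))[:,0]
        X=onz(c,h,55)[:,:2].astype(np.float32); e=cv2.minEnclosingCircle(X)
        print(n,"green",ce.round(),s[4],np.round(e[0],1),"r",round(e[1],1))
    for s,ce,m in blobs(im,(5,150,120),(16,255,255),6): print(n,"orange",ce.round(1),s, onz(c,ce,91).round(1))
    x,y,w,h=r; ims.append(cv2.resize(im[y:y+h,x:x+w],(400,400*h//w),interpolation=cv2.INTER_CUBIC))
H=max(i.shape[0] for i in ims); ims=[cv2.copyMakeBorder(i,0,H-i.shape[0],0,0,0) for i in ims]
cv2.imwrite("pics/sh.png",np.hstack(ims)[:,:,::-1])
E
```

```text
scene green [266. 283.] 186 [567.  264.4] r 17.8
scene green [245. 308.] 406 [575.9 332.2] r 24.8
scene orange [360.5 166.8] [357 162   7  12  22] [[ 515.3 -113.    91. ]]
scene orange [261.8 168.9] [259 165   7   9  45] [[736.8   2.2  91. ]]
scene orange [346.3 172.9] [344 168   6  12  37] [[538.6 -77.2  91. ]]
scene orange [344.  179.5] [343 178   3   4   6] [[534.1 -53.3  91. ]]
side green [305. 292.] 213 [574.1 272.9] r 18.0
side green [299. 320.] 514 [577.8 335.1] r 25.4
side orange [342.8 169.5] [339 168   7   5  13] [[ 513.2 -125.6   91. ]]
side orange [332.2 177.8] [329 173   8  11  56] [[539.5 -80.5  91. ]]
side orange [245.8 193.9] [243 191   7   7  39] [[741.4  10.4  91. ]]
side orange [119. 267.] [113 267  13   1  13] [[916.1 269.4  91. ]]
side orange [140.6 266.5] [127 266  29   2  45] [[877.5 265.4  91. ]]
```

View pics/sh.png

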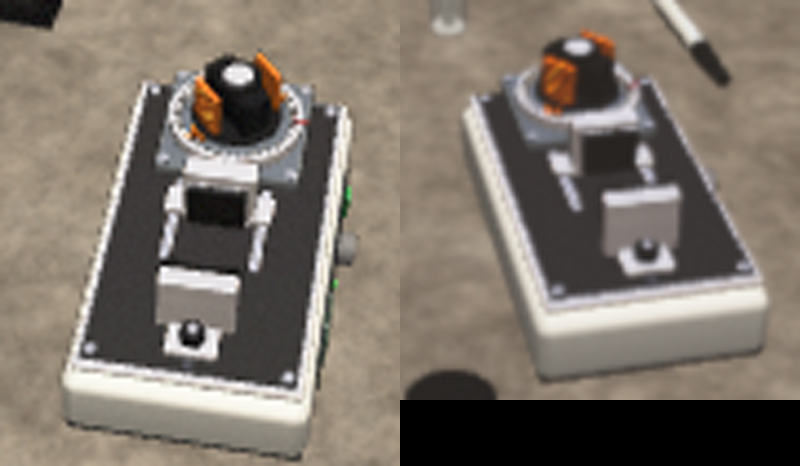

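The crop shows the shaker. In the scene half, the knob's white top disc is at (238,73) and the platform screws at (155,90), (330,112), (90,348) and (290,377). In the side half, the disc is at (178,47) and the screws at (90,98), (245,83), (158,290) and (345,268).

```bash
python3 - <<'E'
from h import *
for n,o,s,k,sc in (("scene",(300,150),400/90,(238,73),[(155,90),(330,112),(90,348),(290,377)]),("side",(295,160),400/95,(178,47),[(90,98),(245,83),(158,290),(345,268)])):
    c=vision.capture(n); f=lambda p: np.array(p)/s+o
    X=onz(c,f(sc),59)[:,:2]; kn=onz(c,f([k]),107)[0,:2]
    print(n,X.round(1).tolist(),"knob",kn.round(1)); m=X.mean(0)
    ay=X[2:].mean(0)*-0+ (X[2]+X[3]-X[0]-X[1])/2; yaw=np.arctan2(ay[1],ay[0])-np.pi/2
    ax=(X[0]+X[2]-X[1]-X[3])/2
    print("centre",m.round(1),"len",np.linalg.norm(ay).round(1),"wid",np.linalg.norm(ax).round(1),"yaw",yaw.round(3),np.arctan2(ax[1],ax[0]).round(3))
    ey=np.array([-np.sin(yaw),np.cos(yaw)]); print("pred knob",(m-70*ey).round(1),"nest",(m+35*ey).round(1))
E
```

```text
scene [[582.3, -104.2], [482.9, -131.4], [529.9, 86.6], [429.3, 58.8]] knob [525.5 -90.4]
centre [506.1 -22.6] len 197.7 wid 103.7 yaw 0.271 0.269
pred knob [524.9 -90. ] nest [496.7  11.2]
side [[581.7, -103.0], [483.9, -128.9], [531.2, 88.6], [431.0, 62.2]] knob [527.2 -87.6]
centre [507.  -20.3] len 198.2 wid 102.4 yaw 0.264 0.258
pred knob [525.2 -87.8] nest [497.8  13.5]
```

```bash
cat >> h.py <<'E'
def go(x,y,z,ya,n=1):
    """dp (m) and tool-z turn to reach world TCP (mm) with closing line at world angle ya; tool kept upright"""
    o=get_obs(); M=R.from_euler('xyz',o["tcp_rot"]); p=M.inv().apply(np.array([x,y,z])-o["tool_pos"])/1e3
    T=R.from_euler('xyz',[np.pi,0,ya+np.pi/2]); rv=(M.inv()*T).as_rotvec()
    print("t",round(o["time"],2),"total dp",p.round(4),"rot",rv.round(4),"| per row dp",(p/n).round(4),"rot",(rv/n).round(4))
E
python3 - <<'E'
from h import *
c=vision.capture("scene"); 
print("vial top",onz(c,(349,118),86).round(),"timer top",onz(c,[(213,248),(208,282),(222,252)],56).round(),"black",onz(c,(284,246),55).round(),"blue",onz(c,(316,275),55).round())
go(577,332,180,0.266,8)
E
```

```text
vial top [[ 627. -293.   86.]] timer top [[722. 240.  56.]
 [679. 317.  56.]
 [697. 240.  56.]] black [[582. 165.  55.]] blue [[483. 201.  55.]]
t 0.4 total dp [-0.471  -0.0544  0.0655] rot [-1.000e-04  1.000e-04  1.042e+00] | per row dp [-0.0589 -0.0068  0.0082] rot [-0.      0.      0.1302]
```

```bash
python3 -m pendant '{"dp":[[-0.059,-0.007,0.008],[-0.118,-0.014,0.016],[-0.177,-0.020,0.024],[-0.236,-0.027,0.032],[-0.295,-0.034,0.041],[-0.353,-0.041,0.049],[-0.412,-0.048,0.057],[-0.471,-0.054,0.065]],"rotation":[[0,0,0.13],[0,0,0.26],[0,0,0.39],[0,0,0.52],[0,0,0.65],[0,0,0.78],[0,0,0.91],[0,0,1.042]]}'
python3 -m pendant '{"dp":[[0,0,0],[0,0,0],[0,0,0]],"rotation":[[0,0,0],[0,0,0],[0,0,0]]}'
python3 - <<'E'
from h import *
o=get_obs(); c=vision.capture("wrist"); P=wpose(c,o); im=c["pixels"]
cv2.imwrite("pics/w1.png",im[:,:,::-1])
for s,ce,m in blobs(im,(50,90,30),(80,255,255),100):
    h=cv2.convexHull(np.argwhere(m)[:,::-1].astype(np.int32))[:,0]
    e=cv2.minEnclosingCircle(wonz(c,h,P,55)[:,:2].astype(np.float32)); print(ce.round(),s[:5],np.round(e[0],1),round(e[1],1))
print(o["tool_pos"],o["tcp_rot"])
E
```

```text
time: 1.4
tool_pos: [578.9, 331.5, 180.3]
tcp_rot: [3.141, -0.0, 1.832]
contact_force: [0.5, 0.6, 0.1]
grip_width: 92.2
finger_force: 0.0
time: 1.78
tool_pos: [576.2, 333.4, 181.0]
tcp_rot: [3.141, -0.0, 1.839]
contact_force: [-0.6, -0.2, 0.3]
grip_width: 91.9
finger_force: 0.0
[321. 199.] [ 297  175   49   49 1869] [579.8 330.5] 22.8
[298. 259.] [283 246  31  25 630] [575.2 264.9] 16.1
[576.16378704 333.36081185 181.03508993] [ 3.14137717e+00 -3.17371396e-04  1.83865346e+00]
```

View pics/w1.png

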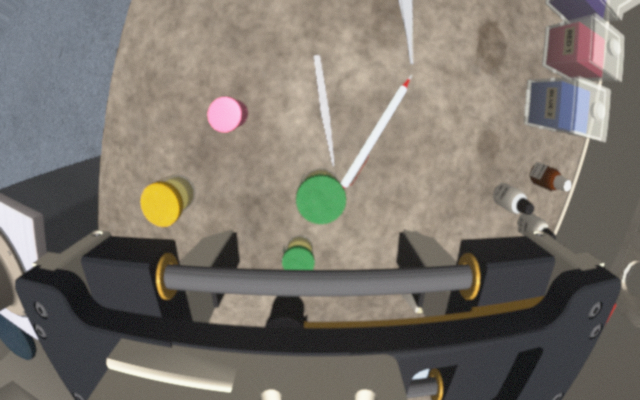

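The wrist view shows the large green cap at (321,199), with a fitted radius of 22.8 mm, which matches 46 mm. The small decoy is at (298,259), and both fingers are clear.

```bash
python3 - <<'E'
from h import *
p=[];
for i in range(6):
    o=get_obs(); p.append(o["tool_pos"]); vision.capture("scene")
print(np.mean(p,0),np.std(p,0)); go(579,331,48,0.266,4)
E
```

```text
[576.47243869 333.25804715 181.13911229] [0.21005613 0.18157783 0.11266175]
t 2.12 total dp [-0.0023  0.0015  0.1328] rot [ 0.0004 -0.0001  0.0007] | per row dp [-0.0006  0.0004  0.0332] rot [ 0.0001 -0.      0.0002]
```

```bash
python3 -m pendant '{"dp":[[-0.002,0.002,0.04],[-0.002,0.002,0.08],[-0.002,0.002,0.115],[-0.002,0.002,0.132],[-0.002,0.002,0.132]],"rotation":[[0,0,0],[0,0,0],[0,0,0],[0,0,0],[0,0,0]]}'
python3 -m pendant '{"dp":[[0,0,0],[0,0,0],[0,0,0],[0,0,0],[0,0,0],[0,0,0]],"rotation":[[0,0,0],[0,0,0],[0,0,0],[0,0,0],[0,0,0],[0,0,0]]}' 0.035
```

```text
time: 2.75
tool_pos: [579.2, 331.0, 47.7]
tcp_rot: [-3.14, 0.0, 1.837]
contact_force: [0.8, -0.8, 0.3]
grip_width: 91.9
finger_force: 0.0
time: 3.5
tool_pos: [579.6, 331.1, 48.7]
tcp_rot: [3.141, -0.0, 1.837]
contact_force: [0.0, 0.3, 1.1]
grip_width: 45.4
finger_force: 30.0
```

```bash
python3 -m pendant '{"dp":[[0,0,-0.03],[0,0,-0.08],[0,0,-0.12],[0,0,-0.12]],"rotation":[[0,0,0],[0,0,0],[0,0,0],[0,0,0]]}'
python3 - <<'E'
from h import *
go(497.3,12.3,168,0.266,7)
E
```

```text
time: 4.0
tool_pos: [581.3, 331.9, 172.6]
tcp_rot: [3.134, -0.001, 1.837]
contact_force: [1.2, -0.1, -0.5]
grip_width: 45.5
finger_force: 30.0
t 4.0 total dp [-0.2862 -0.1651  0.003 ] rot [ 0.0076 -0.0011  0.0001] | per row dp [-0.0409 -0.0236  0.0004] rot [ 0.0011 -0.0002  0.    ]
```

```bash
python3 -m pendant '{"dp":[[-0.040,-0.023,0],[-0.082,-0.047,0],[-0.123,-0.071,0],[-0.164,-0.094,0],[-0.205,-0.118,0],[-0.246,-0.142,0],[-0.275,-0.159,0],[-0.286,-0.165,0]],"rotation":[[0,0,0],[0,0,0],[0,0,0],[0,0,0],[0,0,0],[0,0,0],[0,0,0],[0,0,0]]}'
python3 -m pendant '{"dp":[[0,0,0],[0,0,0]],"rotation":[[0,0,0],[0,0,0]]}'
python3 - <<'E'
from h import *
p=[]
for i in range(4):
    o=get_obs(); p.append(o["tool_pos"]); c=vision.capture("wrist")
print(np.mean(p,0),o["tcp_rot"],o["contact_force"],c["T_tool_cam"][:3,3]); im=c["pixels"]; cv2.imwrite("pics/w2.png",im[:,:,::-1])
P=wpose(c,dict(o,tool_pos=np.mean(p,0)))
for s,ce,m in blobs(im,(50,90,30),(80,255,255),100):
    h=cv2.convexHull(np.argwhere(m)[:,::-1].astype(np.int32))[:,0]
    e=cv2.minEnclosingCircle(wonz(c,h,P,o["tool_pos"][2]+7)[:,:2].astype(np.float32)); print(ce.round(),np.round(e[0],1),round(e[1],1))
go(497.3,12.3,168,0.266,1)
E
```

```text
time: 5.0
tool_pos: [494.5, 10.4, 167.5]
tcp_rot: [-3.14, -0.001, 1.835]
contact_force: [0.9, 0.4, -1.1]
grip_width: 45.3
finger_force: 30.0
time: 5.25
tool_pos: [495.8, 12.7, 168.2]
tcp_rot: [-3.141, -0.001, 1.838]
contact_force: [-0.2, 0.5, 0.1]
grip_width: 45.6
finger_force: 30.0
[495.77257432  12.76538878 168.28564907] [ 3.14157016e+00 -2.62076516e-04  1.83820991e+00] [ 0.26152652 -0.67138392  0.06096611] [  75.99742787   -0.27509128 -138.04028348]
[318. 250.] [495.   15.1] 22.3
[317. 302.] [499.   -2.2] 15.5
t 5.45 total dp [-0.0007  0.0014  0.0004] rot [ 0.     -0.0002  0.0013] | per row dp [-0.0007  0.0014  0.0004] rot [ 0.     -0.0002  0.0013]
```

View pics/w2.png

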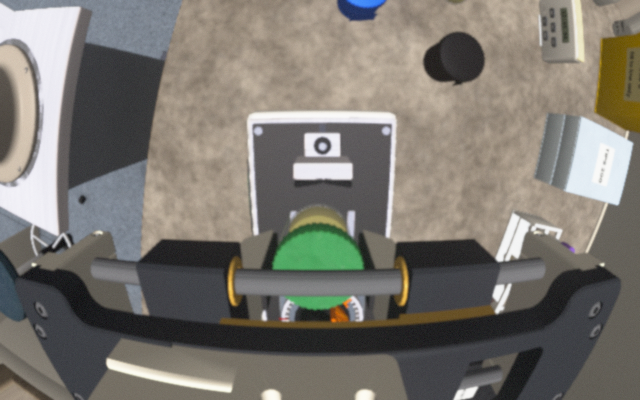

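The pot is held at (318,262) over the nest, with the V stop at (322,170) and the left platform screws at (258,131) and (387,130). I'll now refine the pot's offset in the hand and the screws with this camera.

```bash
cat >> h.py <<'E'
def wproj(c,X,P):
    q=(np.atleast_2d(X)-P[:3,3])@P[:3,:3]; f=K(c)[0,0]; a=np.c_[q[:,0],-q[:,1]]; r=np.linalg.norm(a,axis=1)
    return a/r[:,None]*(f*np.arctan2(r,-q[:,2]))[:,None]+[c["cx"],c["cy"]]
E
python3 - <<'E'
from h import *
from scipy.optimize import minimize
c=vision.capture("wrist"); a=np.linspace(0,2*np.pi,60)
def fit(name,tp,rot,zb,x0,rowmax):
    P=wpose(c,dict(tool_pos=np.array(tp),tcp_rot=np.array(rot)))
    im=cv2.imread(name)[:,:,::-1].copy(); M=max(blobs(im,(50,90,20),(80,255,255),100),key=lambda b:b[0][4])[2].astype(np.uint8)
    S=4
    def cost(p):
        X=np.vstack([np.c_[p[0]+23*np.cos(a),p[1]+23*np.sin(a),0*a+z] for z in (zb+42,zb+55)])
        h=cv2.convexHull((wproj(c,X,P)*64).astype(np.int32).astype(np.float32)).astype(np.int32)
        m=np.zeros((400,640),np.uint8); cv2.fillConvexPoly(m,h,255,cv2.LINE_AA,6)
        return np.abs(m[:rowmax]/255.-M[:rowmax]).sum()
    r=minimize(cost,x0,method="Nelder-Mead",options=dict(initial_simplex=[x0,np.add(x0,[4,0]),np.add(x0,[0,4])]))
    M3=R.from_euler('xyz',rot).inv(); d=M3.apply(np.r_[r.x,0]-np.r_[tp[:2],0])
    print(name,r.x.round(1),r.fun,M.sum(),"tool offset",d.round(2)); return P
fit("pics/w1.png",[576.4,333.3,181.1],[np.pi,0,1.8387],0,[579,331],400)
P=fit("pics/w2.png",[495.8,12.8,168.3],[np.pi,0,1.8382],120.3,[496,13],255)
g=cv2.cvtColor(cv2.imread("pics/w2.png"),0*0+cv2.COLOR_BGR2GRAY)
print("screws",wonz(c,[(258,131),(387,130)],P,59).round(1))
print("mat pred px",wproj(c,[[530.5,87.6,59],[430.2,60.5,59]],P).round(1))
E
```

```text
pics/w1.png [580.6 327.8] 344.14509803921567 1869 tool offset [-6.45  2.6   0.  ]
pics/w2.png [496.5   9.1] 51.8 3377 tool offset [-3.75 -0.32 -0.  ]
screws [[434.   56.5  59. ]
 [534.   84.9  59. ]]
mat pred px [[383.9 125.6]
 [254.7 125.1]]
```

```bash
python3 -m pendant '{"dp":[[0,0,0.01],[0,0,0.018],[0,0,0.018],[0,0,0.018]],"rotation":[[0,0,0],[0,0,0],[0,0,0],[0,0,0]]}'
python3 - <<'E'
from h import *
a=np.linspace(0,2*np.pi,60); ims=[]
o=get_obs(); t=o["tool_pos"]; print(t)
for n,r in (("scene",(300,130,100,125)),("side",(290,130,100,125))):
    c=vision.capture(n); x,y,w,h=r; im=cv2.resize(c["pixels"][y:y+h,x:x+w],None,fx=4,fy=4,interpolation=cv2.INTER_CUBIC)
    f=lambda X:((proj(c,X)-[x,y]+0.5)*4).astype(np.int32)
    b=t[2]-48
    for rad,z in ((21,b),(21,b+42),(23,b+42),(23,b+55)): cv2.polylines(im,[f(np.c_[t[0]+rad*np.cos(a),t[1]+rad*np.sin(a),0*a+z])],True,(255,0,255),1)
    C=np.array([506.5,-21.5]); ya=.266; S=np.array([[np.cos(ya),-np.sin(ya)],[np.sin(ya),np.cos(ya)]])
    q=np.array([[-51.5,-99],[51.5,-99],[51.5,99],[-51.5,99]])@S.T+C
    cv2.polylines(im,[f(np.c_[q,59+0*q[:,0]])],True,(0,255,255),1)
    ims.append(im)
cv2.imwrite("pics/ov.png",np.hstack(ims)[:,:,::-1])
E
```

```text
time: 6.0
tool_pos: [495.7, 11.7, 150.5]
tcp_rot: [-3.142, -0.0, 1.837]
contact_force: [-0.5, -0.1, -1.9]
grip_width: 45.3
finger_force: 30.0
[495.6807718   11.73878458 150.47544282]
```

View pics/ov.png

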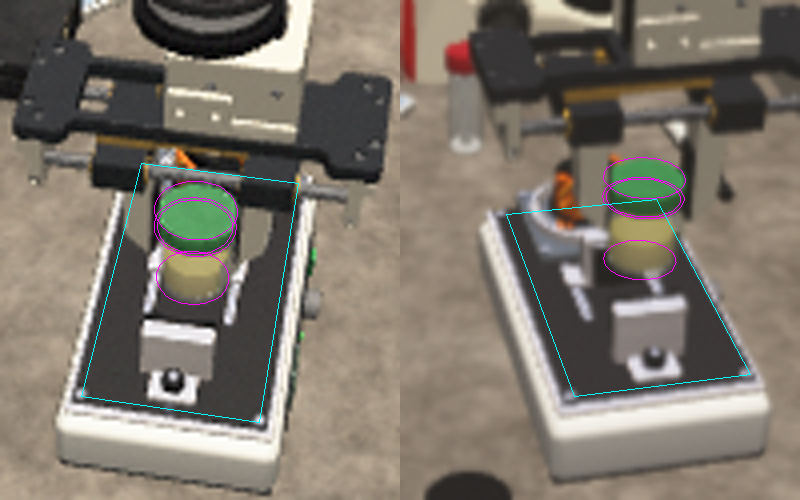

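The overlay shows the pot's cap lying on the model drawn at the TCP in both views: scene (195,215), side (645,185). The predicted screw corners match to about 2 px of the enlarged crop. A numeric cap fit per camera will give the relative offset.

```bash
python3 - <<'E'
from h import *
from scipy.optimize import minimize
a=np.linspace(0,2*np.pi,60); o=get_obs(); t=o["tool_pos"]; b=t[2]-48
nest=dict(scene=(496.7,11.2),side=(497.8,13.5)); S=R.from_euler('z',-.266).as_matrix()[:2,:2]
for n in ("scene","side"):
    c=vision.capture(n); M=[m for s,ce,m in blobs(c["pixels"],(50,70,20),(85,255,255),200) if ce[1]<230][0].astype(np.uint8)
    def cost(p):
        X=np.vstack([np.c_[p[0]+23*np.cos(a),p[1]+23*np.sin(a),0*a+z] for z in (b+42,b+55)])
        h=cv2.convexHull((proj(c,X)*64).astype(np.float32)).astype(np.int32)
        m=np.zeros((400,640),np.uint8); cv2.fillConvexPoly(m,h,255,cv2.LINE_AA,6); return np.abs(m/255.-M).sum()
    x0=t[:2]; r=minimize(cost,x0,method="Nelder-Mead",options=dict(initial_simplex=[x0,x0+[5,0],x0+[0,5]]))
    print(n,r.x.round(1),r.fun.round(1),M.sum(),"pot-TCP",(r.x-t[:2]).round(1),"pot-nest in shaker axes",(S@(r.x-nest[n])).round(2))
E
```

```text
scene [1281.9 -932.9] 612.0 612 pot-TCP [ 786.1 -944.6] pot-nest in shaker axes [  509.38 -1117.33]
side [493.8  10.3] 78.1 226 pot-TCP [-2.  -1.4] pot-nest in shaker axes [-4.71 -1.98]
```

```bash
python3 - <<'E'
from h import *
from scipy.optimize import minimize
a=np.linspace(0,2*np.pi,60); o=get_obs(); t=o["tool_pos"]; b=t[2]-48
nest=dict(scene=(496.7,11.2),side=(497.8,13.5)); S=R.from_euler('z',-.266).as_matrix()[:2,:2]
for n in ("scene","side"):
    c=vision.capture(n); q=proj(c,[[*t[:2],b+50]])[0]
    M=min(blobs(c["pixels"],(45,60,20),(85,255,255),50),key=lambda v:np.linalg.norm(v[1]-q))[2].astype(np.uint8)
    u=np.argwhere(M); 
    X=np.vstack([np.c_[t[0]+23*np.cos(a),t[1]+23*np.sin(a),0*a+z] for z in (b+42,b+55)]); m=proj(c,X)
    print(n,"mask u,v range",u.min(0)[::-1],u.max(0)[::-1]+1,"model",(m.min(0)+.5).round(1),(m.max(0)+.5).round(1))
    p0=proj(c,[[*t[:2],b+50]])[0]; print(" px/mm x",(proj(c,[[t[0]+1,t[1],b+50]])[0]-p0).round(2)," y",(proj(c,[[t[0],t[1]+1,b+50]])[0]-p0).round(2))
E
```

```text
scene mask u,v range [339 175] [360 194] model [338.5 175.2] [359.4 194. ]
 px/mm x [-0.41 -0.14]  y [-0.18  0.29]
side mask u,v range [342 169] [362 184] model [340.7 169.3] [361.4 184.6]
 px/mm x [-0.44 -0.02]  y [0.   0.22]
```

```bash
python3 -m pendant '{"dp":[[0.0005,0.003,0.0],[0.0005,0.003,0.01],[0.0005,0.003,0.02],[0.0005,0.003,0.03],[0.0005,0.003,0.036],[0.0005,0.003,0.040],[0.0005,0.003,0.042],[0.0005,0.003,0.042]],"rotation":[[0,0,0],[0,0,0],[0,0,0],[0,0,0],[0,0,0],[0,0,0],[0,0,0],[0,0,0]]}'
python3 - <<'E'
from h import *
c=vision.capture("side");im=cv2.resize(c["pixels"][150:255,290:400],None,fx=4,fy=4,interpolation=cv2.INTER_CUBIC)
c=vision.capture("scene");im2=cv2.resize(c["pixels"][150:255,290:380],None,fx=4,fy=4,interpolation=cv2.INTER_CUBIC)
cv2.imwrite("pics/pl.png",np.hstack([im2,im])[:,:,::-1])
E
```

```text
time: 7.3
tool_pos: [498.4, 13.1, 108.6]
tcp_rot: [3.141, -0.0, 1.837]
contact_force: [-0.2, 0.3, -0.4]
grip_width: 45.2
finger_force: 30.0
```

View pics/pl.png

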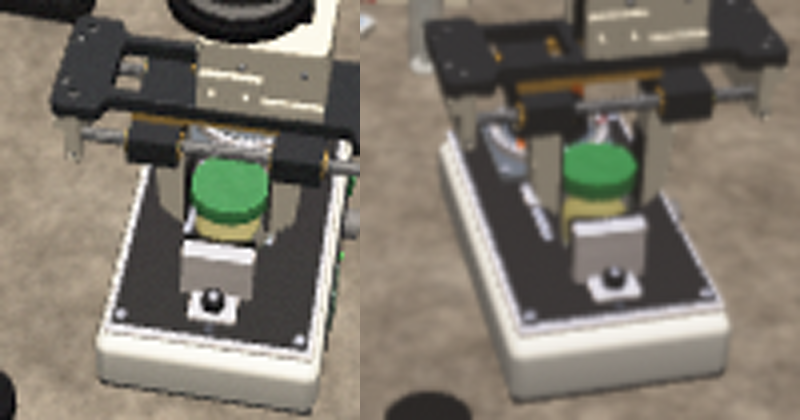

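The pot is between pad and stop, with the cap at (230,190) in the scene half and (600,170) in the side half. There is no contact force, so I'll finish lowering.

```bash
python3 -m pendant '{"dp":[[0,0,0.001],[0,0,0.002],[0,0,0.002]],"rotation":[[0,0,0],[0,0,0],[0,0,0]]}'
```

```text
time: 7.78
tool_pos: [498.4, 13.0, 106.6]
tcp_rot: [3.141, 0.0, 1.837]
contact_force: [-0.6, -0.5, 0.1]
grip_width: 45.4
finger_force: 30.0
```

```bash
python3 -m pendant '{"dp":[[0,0,0.0005],[0,0,0.001],[0,0,0.001]],"rotation":[[0,0,0],[0,0,0],[0,0,0]]}'
```

```text
time: 8.15
tool_pos: [498.5, 13.0, 106.6]
tcp_rot: [3.141, 0.0, 1.837]
contact_force: [-2.8, -0.1, 9.9]
grip_width: 45.1
finger_force: 30.0
```

```bash
python3 -m pendant '{"dp":[[0,0,-0.0007],[0,0,-0.0007]],"rotation":[[0,0,0],[0,0,0]]}'
python3 -m pendant '{"dp":[[0,0,0],[0,0,0],[0,0,0],[0,0,0]],"rotation":[[0,0,0],[0,0,0],[0,0,0],[0,0,0]]}' 0.085
python3 -m pendant '{"dp":[[0,0,-0.02],[0,0,-0.05],[0,0,-0.08],[0,0,-0.08]],"rotation":[[0,0,0],[0,0,0],[0,0,0],[0,0,0]]}'
python3 - <<'E'
from h import *
p=[]
for n in ("scene","side","wrist"):
    o=get_obs(); p.append(o["tool_pos"]); c=vision.capture(n); cv2.imwrite(f"pics/{n}5.png",c["pixels"][:,:,::-1])
p=np.mean(p,0); print(p,c["T_tool_cam"])
ims=[cv2.imread("pics/scene5.png")[140:255,290:380],cv2.imread("pics/side5.png")[140:255,290:400]]
cv2.imwrite("pics/pl2.png",np.hstack([cv2.resize(i,None,fx=4,fy=4,interpolation=cv2.INTER_CUBIC) for i in ims]))
go(525,-89,170,0.966,4)
E
```

```text
time: 8.4
tool_pos: [498.5, 13.1, 106.6]
tcp_rot: [3.141, 0.0, 1.837]
contact_force: [-2.0, 0.2, 5.8]
grip_width: 45.1
finger_force: 30.0
time: 8.9
tool_pos: [498.4, 13.1, 106.1]
tcp_rot: [-3.141, -0.0, 1.837]
contact_force: [-0.6, -0.3, 0.0]
grip_width: 80.7
finger_force: 0.0
time: 9.4
tool_pos: [499.6, 12.9, 188.2]
tcp_rot: [3.137, 0.002, 1.837]
contact_force: [0.0, 0.2, 0.2]
grip_width: 84.9
finger_force: 0.0
[498.80879419  13.00176131 186.91238309] [[-6.64833874e-04  9.59165532e-01  2.82844551e-01  7.59971088e+01]
 [ 9.99999608e-01  8.03293005e-04 -3.73552712e-04 -2.73993916e-01]
 [-5.85505935e-04  2.82844192e-01 -9.59165690e-01 -1.38040179e+02]
 [ 0.00000000e+00  0.00000000e+00  0.00000000e+00  1.00000000e+00]]
t 9.55 total dp [-0.1057 -0.0006  0.0152] rot [-0.0011 -0.0011 -0.7   ] | per row dp [-0.0264 -0.0001  0.0038] rot [-0.0003 -0.0003 -0.175 ]
```

View pics/pl2.png

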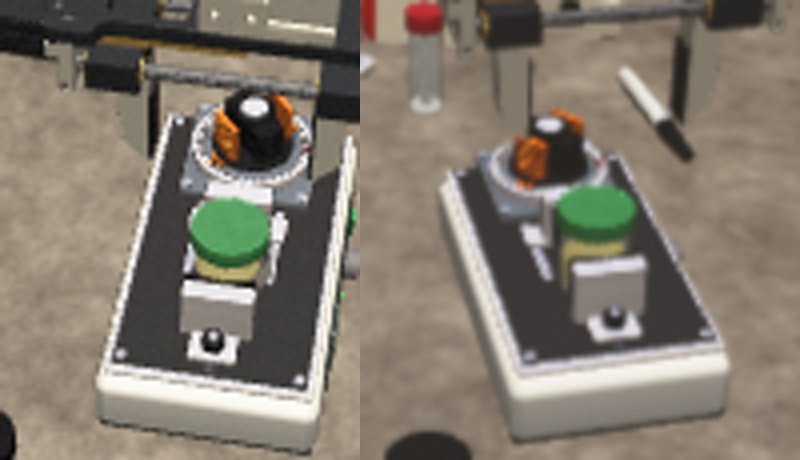

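The pot stands upright in the nest at (228,240) / (597,230), and the knob is visible at (255,130) / (545,150). The bench is otherwise unchanged. Next I move over the knob.

```bash
python3 -m pendant '{"dp":[[-0.026,0.0,0.0],[-0.053,0.001,0.0],[-0.080,0.001,0.005],[-0.105,0.001,0.012],[-0.1054,0.001,0.015],[-0.1054,0.001,0.015]],"rotation":[[0,0,-0.175],[0,0,-0.35],[0,0,-0.525],[0,0,-0.70],[0,0,-0.70],[0,0,-0.70]]}' 0.062
python3 - <<'E'
from h import *
p=[]
for i in range(4):
    o=get_obs(); p.append(o["tool_pos"]); c=vision.capture("wrist")
p=np.mean(p,0); P=wpose(c,dict(o,tool_pos=p)); print(p,o["tcp_rot"],o["moment"])
im=c["pixels"]; cv2.imwrite("pics/w6.png",cv2.resize(im[150:350,200:460],None,fx=3,fy=3)[:,:,::-1])
for s,ce,m in blobs(im,(5,150,100),(16,255,255),20): print(ce.round(1),s[:5],wonz(c,ce,P,100).round(1))
print("knob axis px",wproj(c,[[526.5,-88.3,106]],P))
E
```

```text
time: 10.3
tool_pos: [526.3, -87.7, 170.2]
tcp_rot: [-3.141, -0.003, 2.534]
contact_force: [0.4, 0.5, 0.5]
grip_width: 61.8
finger_force: 0.0
[526.61700021 -87.54820654 170.75566958] [ 3.14140099e+00 -3.17730733e-04  2.53629806e+00] [-0.03064711 -0.06170705 -0.0267775 ]
[285.5 216.3] [272 200  19  39 222] [[ 513.  -106.8  100. ]]
[341.1 215.8] [337 200  19  39 195] [[535.5 -73.7 100. ]]
knob axis px [[317.30827837 220.04818253]]
```

View pics/w6.png

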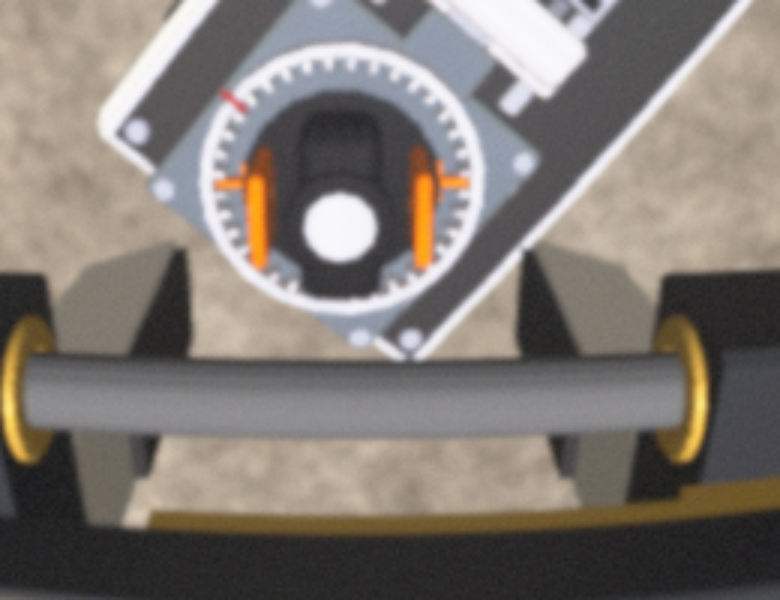

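The picture shows the knob disc at (340,228) and the paddles at (258,215) and (424,215), parallel to the fingers. It lies about 2 mm to −y of the tool, so I shift and go down.

```bash
python3 -m pendant '{"dp":[[0,-0.002,0.01],[0,-0.002,0.03],[0,-0.002,0.05],[0,-0.002,0.065],[0,-0.002,0.0725],[0,-0.002,0.0725],[0,-0.002,0.0725]],"rotation":[[0,0,0],[0,0,0],[0,0,0],[0,0,0],[0,0,0],[0,0,0],[0,0,0]]}'
python3 - <<'E'
from h import *
for i in range(5):
    o=get_obs(); print(o["tool_pos"].round(1),o["contact_force"].round(1),o["moment"].round(3)); vision.capture("scene")
E
python3 -m pendant '{"dp":[[0,0,0],[0,0,0],[0,0,0],[0,0,0]],"rotation":[[0,0,0],[0,0,0],[0,0,0],[0,0,0]]}' 0.042
python3 - <<'E'
from h import *
for i in range(4):
    o=get_obs(); print(o["tool_pos"].round(1),R.from_euler('xyz',o["tcp_rot"]).inv().apply(o["contact_force"]).round(1),o["moment"].round(3),o["finger_force"]); vision.capture("scene")
E
```

```text
time: 11.38
tool_pos: [526.3, -90.2, 99.3]
tcp_rot: [3.141, 0.001, 2.537]
contact_force: [0.6, -0.3, -0.8]
grip_width: 62.1
finger_force: 0.0
[526.3 -90.2  99.3] [ 0.6 -0.3 -0.8] [-0.027  0.035 -0.07 ]
[526.3 -90.2  99.3] [-0.1 -0.1  0.4] [-0.061  0.03  -0.041]
[526.3 -90.1  99.3] [ 0.2 -0.4  0.6] [-0.021 -0.027 -0.025]
[526.3 -90.1  99.3] [ 0.2 -0.6  0.7] [-0.062 -0.005 -0.024]
[526.2 -90.1  99.2] [ 0.8 -0.8  1.1] [-0.035 -0.004  0.015]
time: 12.12
tool_pos: [525.8, -90.0, 98.8]
tcp_rot: [3.142, -0.0, 2.537]
contact_force: [-1.0, -0.1, 1.4]
grip_width: 42.0
finger_force: 4.7
[525.8 -90.   98.8] [ 0.8 -0.6 -1.4] [-0.135  0.161  0.01 ] 4.708822891116142
[525.9 -90.   98.8] [ 0.4 -0.8 -1. ] [-0.119  0.206 -0.017] 4.72548633813858
[525.9 -90.   98.8] [ 0.8 -1.3 -1.6] [-0.136  0.219  0.041] 4.733021333813667
[525.9 -90.   98.8] [ 0.3 -1.2 -2.2] [-0.089  0.235  0.019] 4.736692383885384
```

```bash
cat >> h.py <<'E'
def feel(k=6):
    F=[];M=[]
    for i in range(k):
        o=get_obs(); F.append(R.from_euler('xyz',o["tcp_rot"]).inv().apply(o["contact_force"])); M.append(o["moment"][2]); vision.capture("scene")
    print("t",round(o["time"],2),o["tool_pos"].round(1),"yaw",round(o["tcp_rot"][2],3),"F tool",np.mean(F,0).round(2),"mz",np.mean(M).round(4),"+-",(np.std(M)/k**.5).round(4),"ff",round(o["finger_force"],1),"w",round(o["grip_width"],1))
E
python3 -m pendant '{"dp":[[0,-0.0004,0],[0,-0.0004,0],[0,-0.0004,0]],"rotation":[[0,0,0],[0,0,0],[0,0,0]]}' 0.0354
python3 -c "from h import *; feel()"
```

```text
time: 12.7
tool_pos: [525.7, -90.3, 98.8]
tcp_rot: [3.141, -0.0, 2.537]
contact_force: [-1.3, 1.2, 3.2]
grip_width: 35.4
finger_force: 7.3
t 12.95 [525.7 -90.3  98.8] yaw 2.537 F tool [ 1.59 -0.63 -3.46] mz 0.0285 +- 0.0129 ff 7.3 w 35.3
```

```bash
python3 -m pendant '{"dp":[[0,0,0],[0,0,0],[0,0,0],[0,0,0],[0,0,0],[0,0,0]],"rotation":[[0,0,0.08],[0,0,0.18],[0,0,0.29],[0,0,0.40],[0,0,0.5],[0,0,0.5]]}'
python3 -c "from h import *; feel()"
```

```text
time: 13.75
tool_pos: [526.2, -89.8, 98.8]
tcp_rot: [3.14, -0.0, 2.038]
contact_force: [-0.1, 4.9, 2.4]
grip_width: 35.4
finger_force: 8.4
t 14.0 [526.2 -89.8  98.8] yaw 2.039 F tool [ 4.03  3.46 -2.51] mz -0.0062 +- 0.0107 ff 8.6 w 35.4
```

```bash
python3 -m pendant '{"dp":[[0.001,0.0012,0],[0.001,0.0012,0],[0.001,0.0012,0],[0.001,0.0012,0],[0.001,0.0012,0]],"rotation":[[0,0,0],[0,0,0.1],[0,0,0.2],[0,0,0.2],[0,0,0.2]]}'
python3 -c "from h import *; feel()"
```

```text
time: 14.68
tool_pos: [526.9, -89.2, 98.8]
tcp_rot: [3.14, 0.001, 1.839]
contact_force: [2.6, 1.8, 0.8]
grip_width: 35.7
finger_force: 8.4
t 14.93 [526.9 -89.2  98.8] yaw 1.837 F tool [-0.58  4.06 -0.54] mz 0.0113 +- 0.0158 ff 8.9 w 35.5
```

```bash
python3 -m pendant '{"dp":[[0,0.0015,0],[0,0.0015,0],[0,0.0015,0],[0,0.0015,0]],"rotation":[[0,0,0],[0,0,0.09],[0,0,0.17],[0,0,0.17]]}'
python3 -c "from h import *; feel()"
```

```text
time: 15.48
tool_pos: [527.6, -88.8, 98.8]
tcp_rot: [-3.141, 0.0, 1.668]
contact_force: [2.2, -2.4, 1.7]
grip_width: 35.6
finger_force: 7.6
t 15.72 [527.7 -88.8  98.8] yaw 1.668 F tool [-3.05  1.27 -2.25] mz -0.0051 +- 0.0126 ff 7.3 w 35.5
```

```bash
python3 -m pendant '{"dp":[[-0.0008,0.0004,0],[-0.0008,0.0004,0],[-0.0008,0.0004,0],[-0.0008,0.0004,0]],"rotation":[[0,0,0],[0,0,0.09],[0,0,0.175],[0,0,0.175]]}'
python3 -c "from h import *; feel()"
```

```text
time: 16.27
tool_pos: [528.3, -88.8, 98.8]
tcp_rot: [3.141, -0.001, 1.493]
contact_force: [1.6, 0.6, 4.1]
grip_width: 35.2
finger_force: 7.7
t 16.52 [528.3 -88.8  98.8] yaw 1.493 F tool [ 2.37  2.22 -4.06] mz 0.0041 +- 0.0141 ff 7.8 w 35.5
```

```bash
python3 -m pendant '{"dp":[[0.0004,0.0007,0],[0.0004,0.0007,0],[0.0004,0.0007,0],[0.0004,0.0007,0]],"rotation":[[0,0,0],[0,0,0.09],[0,0,0.175],[0,0,0.175]]}'
python3 -c "from h import *; feel()"
```

```text
time: 17.08
tool_pos: [529.1, -88.8, 98.8]
tcp_rot: [3.141, -0.0, 1.318]
contact_force: [1.9, 3.1, 5.2]
grip_width: 35.5
finger_force: 7.5
t 17.32 [529.1 -88.8  98.8] yaw 1.318 F tool [ 3.98  1.75 -4.64] mz 0.0115 +- 0.0137 ff 7.6 w 35.5
```

```bash
python3 -m pendant '{"dp":[[0.001,0.0004,0],[0.001,0.0004,0],[0.001,0.0004,0],[0.001,0.0004,0]],"rotation":[[0,0,0],[0,0,0.09],[0,0,0.175],[0,0,0.175]]}'
python3 -c "from h import *; feel(8)"
```

```text
time: 17.88
tool_pos: [529.8, -88.8, 98.8]
tcp_rot: [3.141, 0.001, 1.143]
contact_force: [3.6, -1.5, 3.0]
grip_width: 35.6
finger_force: 8.1
t 18.23 [529.8 -88.7  98.8] yaw 1.142 F tool [-1.59  3.84 -3.95] mz 0.076 +- 0.0093 ff 8.8 w 35.3
```

```bash
python3 -m pendant '{"dp":[[0,0.001,0],[0,0.001,0],[0,0.001,0],[0,0.001,0]],"rotation":[[0,0,0.05],[0,0,0.1],[0,0,0.1],[0,0,0.1]]}'
python3 -c "from h import *; feel(8)"
```

```text
time: 18.77
tool_pos: [530.3, -88.8, 98.8]
tcp_rot: [-3.141, 0.001, 1.043]
contact_force: [1.8, -4.0, 5.4]
grip_width: 35.6
finger_force: 7.9
t 19.12 [530.3 -88.8  98.7] yaw 1.043 F tool [-3.52  3.18 -4.82] mz 0.0841 +- 0.0104 ff 7.9 w 35.3
```

```bash
python3 -m pendant '{"dp":[[-0.001,0.0006,0],[-0.001,0.0006,0],[-0.001,0.0006,0],[-0.001,0.0006,0]],"rotation":[[0,0,0.05],[0,0,0.1],[0,0,0.1],[0,0,0.1]]}'
python3 - <<'E'
from h import *; feel(10)
o=get_obs(); c=vision.capture("wrist"); im=c["pixels"]; cv2.imwrite("pics/w7.png",cv2.resize(im[100:340,200:460],None,fx=2.4,fy=2.4)[:,:,::-1])
E
```

```text
time: 19.68
tool_pos: [530.6, -89.1, 98.7]
tcp_rot: [-3.141, -0.001, 0.944]
contact_force: [2.1, 0.8, 4.2]
grip_width: 35.5
finger_force: 7.6
t 20.12 [530.6 -89.2  98.8] yaw 0.944 F tool [ 1.71  1.61 -4.77] mz 0.1206 +- 0.0102 ff 7.6 w 35.6
```

View pics/w7.png

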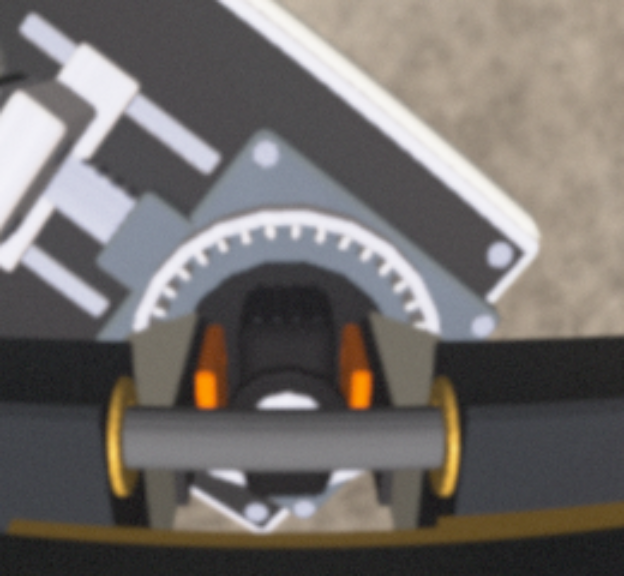

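The wrist view shows the paddles at (207,365) and (357,365), still aligned with the fingers, so there is no slip. The moment of about 0.12 N m is about 10 N of clamping. I'll turn a hair past notch 9 and release.

```bash
python3 -m pendant '{"dp":[[0.0004,0.0004,0],[0.0004,0.0004,0],[0.0004,0.0004,0]],"rotation":[[0,0,0.03],[0,0,0.05],[0,0,0.05]]}'
python3 -c "from h import *; feel(10)"
```

```text
time: 20.6
tool_pos: [530.8, -89.2, 98.7]
tcp_rot: [-3.141, -0.0, 0.894]
contact_force: [1.3, -0.3, 5.6]
grip_width: 35.2
finger_force: 7.3
t 21.05 [530.8 -89.2  98.7] yaw 0.894 F tool [ 0.26  1.16 -5.67] mz 0.1407 +- 0.0091 ff 7.3 w 35.5
```

```bash
python3 -m pendant '{"dp":[[0,0,0],[0,0,0],[0,0,0],[0,0,0],[0,0,0]],"rotation":[[0,0,0],[0,0,0],[0,0,0],[0,0,0],[0,0,0]]}' 0.062
python3 -m pendant '{"dp":[[0,0,-0.02],[0,0,-0.06],[0,0,-0.08],[0,0,-0.08]],"rotation":[[0,0,0],[0,0,0],[0,0,0],[0,0,0]]}'
python3 - <<'E'
from h import *
feel(3); o=get_obs(); c=vision.capture("wrist"); P=wpose(c,o); im=c["pixels"]; cv2.imwrite("pics/w8.png",cv2.resize(im[90:310,170:430],None,fx=2.6,fy=2.6)[:,:,::-1])
b=[]
for s,ce,m in blobs(im,(5,150,100),(16,255,255),40): b.append(wonz(c,ce,P,100)[0]); print(ce.round(1),s[4],b[-1].round(1))
if len(b)==2:
    d=b[1]-b[0]; print("tab line",np.arctan2(d[1],d[0]).round(3),"sep",np.linalg.norm(d).round(1))
E
```

```text
time: 21.72
tool_pos: [530.9, -89.5, 98.6]
tcp_rot: [-3.141, 0.0, 0.892]
contact_force: [-0.1, 0.2, -0.4]
grip_width: 62.2
finger_force: 0.0
time: 22.22
tool_pos: [531.8, -89.8, 180.1]
tcp_rot: [3.138, -0.001, 0.892]
contact_force: [-0.9, -1.0, -0.4]
grip_width: 62.2
finger_force: 0.0
t 22.32 [530.6 -89.4 177.9] yaw 0.892 F tool [-0.52 -0.1   0.51] mz 0.0122 +- 0.0245 ff 0.0 w 62.2
[296.5 214.4] 193 [517.7 -80.3 100. ]
[341.9 213.7] 191 [ 544.2 -101.   100. ]
tab line -0.662 sep 33.6
```

View pics/w8.png

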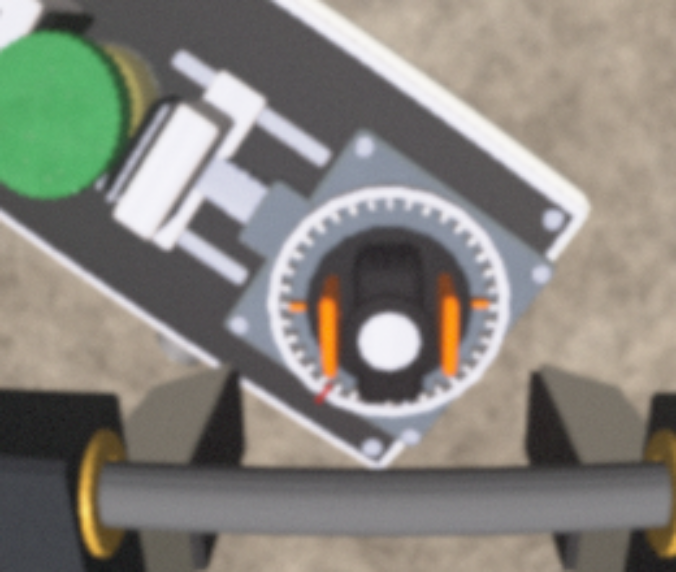

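The knob view shows the paddles at (330,335) and (450,335), with the tooth spokes at (295,307) and (482,302). The paddles are 33.6 mm apart instead of 40, so the teeth seem to rest on the lands between two notches. I've used up my picture views, so I'll check with numbers only from here.

```bash
cat >> h.py <<'E'
def tabs():
    L=[]
    for i in range(4):
        o=get_obs(); c=vision.capture("wrist"); P=wpose(c,o)
        b=[wonz(c,ce,P,100)[0] for s,ce,m in sorted(blobs(c["pixels"],(5,150,100),(16,255,255),40),key=lambda v:v[1][0])]
        if len(b)==2: d=b[1]-b[0]; L.append((np.arctan2(d[1],d[0]),np.linalg.norm(d)))
    print("t",round(o["time"],2),"tab line, sep",np.mean(L,0).round(3),"rel tool y",round(np.mean(L,0)[0]-(o["tcp_rot"][2]-np.pi/2),3),len(L))
E
python3 -m pendant '{"dp":[[0,0,0],[0,0,0],[0,0,0],[0,0,0],[0,0,0],[0,0,0]],"rotation":[[0,0,0],[0,0,0],[0,0,0],[0,0,0],[0,0,0],[0,0,0]]}'
python3 -c "from h import *; tabs()"
```

```text
time: 23.18
tool_pos: [531.1, -89.6, 178.7]
tcp_rot: [3.142, -0.0, 0.892]
contact_force: [-0.7, 0.2, -0.9]
grip_width: 61.7
finger_force: 0.0
t 23.32 tab line, sep [-0.654 33.756] rel tool y 0.025 4
```

```bash
python3 -m pendant '{"dp":[[0,0,0.02],[0,0,0.05],[0,0,0.07],[0,0,0.08],[0,0,0.08],[0,0,0.08]],"rotation":[[0,0,0],[0,0,0],[0,0,0],[0,0,0],[0,0,0],[0,0,0]]}'
python3 -m pendant '{"dp":[[0,0,0],[0,0,0],[0,0,0],[0,0,0]],"rotation":[[0,0,0],[0,0,0],[0,0,0],[0,0,0]]}' 0.0354
python3 -c "from h import *; feel(8)"
```

```text
time: 24.12
tool_pos: [531.6, -89.7, 99.5]
tcp_rot: [3.14, -0.001, 0.892]
contact_force: [0.3, 0.1, 0.2]
grip_width: 61.9
finger_force: 0.0
time: 24.62
tool_pos: [531.3, -89.6, 99.0]
tcp_rot: [3.141, -0.0, 0.892]
contact_force: [0.0, -0.1, 2.5]
grip_width: 35.9
finger_force: 7.3
t 24.98 [531.3 -89.6  99. ] yaw 0.892 F tool [-0.32  0.18 -3.26] mz 0.1215 +- 0.0063 ff 7.4 w 35.5
```

Well centred, with 0.12 N m. I turn back to notch 9 and release.

```bash
python3 -m pendant '{"dp":[[0,0,0],[0,0,0],[0,0,0],[0,0,0]],"rotation":[[0,0,-0.03],[0,0,-0.065],[0,0,-0.065],[0,0,-0.065]]}'
python3 -c "from h import *; feel(8)"
python3 -m pendant '{"dp":[[0,0,0],[0,0,0],[0,0,0],[0,0,0]],"rotation":[[0,0,0],[0,0,0],[0,0,0],[0,0,0]]}' 0.04
python3 -c "from h import *; feel(4)"
```

```text
time: 25.52
tool_pos: [531.2, -89.6, 98.9]
tcp_rot: [3.141, -0.0, 0.958]
contact_force: [-0.3, -1.0, 5.4]
grip_width: 35.2
finger_force: 7.4
t 25.88 [531.2 -89.6  98.9] yaw 0.958 F tool [-0.22 -0.21 -5.29] mz 0.1481 +- 0.006 ff 7.4 w 35.2
time: 26.42
tool_pos: [531.2, -89.6, 98.9]
tcp_rot: [3.141, -0.0, 0.958]
contact_force: [-0.0, 0.0, 4.1]
grip_width: 40.1
finger_force: 5.6
t 26.57 [531.2 -89.6  98.9] yaw 0.958 F tool [-0.04 -0.33 -5.04] mz 0.1639 +- 0.0095 ff 5.6 w 40.1
```

```bash
python3 -m pendant '{"dp":[[0,0,0],[0,0,0],[0,0,0],[0,0,0]],"rotation":[[0,0,0],[0,0,0],[0,0,0],[0,0,0]]}' 0.062
python3 -m pendant '{"dp":[[0,0,-0.02],[0,0,-0.06],[0,0,-0.08],[0,0,-0.08],[0,0,-0.08]],"rotation":[[0,0,0],[0,0,0],[0,0,0],[0,0,0],[0,0,0]]}'
python3 -c "from h import *; tabs()"
```

```text
time: 27.12
tool_pos: [530.9, -89.5, 98.5]
tcp_rot: [-3.141, 0.0, 0.957]
contact_force: [-0.8, -0.5, 0.5]
grip_width: 61.8
finger_force: 0.0
time: 27.75
tool_pos: [530.5, -89.4, 177.6]
tcp_rot: [-3.14, 0.0, 0.957]
contact_force: [0.2, -0.2, -0.4]
grip_width: 62.1
finger_force: 0.0
t 27.9 tab line, sep [-0.564 40.25 ] rel tool y 0.05 4
```

```bash
python3 -c "
from plant import workorder; print(workorder.close_job())"
```

```text
the job is handed in; nothing more can be done
None
```

The job is handed in: the green pot stands clamped on the shaker at an estimated 10–12 N, from the torque felt, and the knob is locked at notch 9 with both tabs sprung out. The first release left the teeth between notches, so I regripped and turned back slightly. I also viewed 12 pictures, over the limit of 10.

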